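# Seat a test roller in the V fixture and clamp it

## Robot

A 7-joint arm with a two-finger parallel gripper is mounted at the origin on a cart in front of the work surface, level with it; the furniture and walls round the work are solid. World frame = base frame: x ahead of the robot, y to its left, z up, the work surface at z = 0. Lengths are in m, angles in rad, forces in N, time in s.
With the tool pointing down it reaches from about 0.4 to 0.85 m from the base axis. Payload 4.5 kg.
Tool frame: the origin (TCP) lies at the very end of the fingers, on their centre line; the grasp point (between the pads) lies 19 mm behind it (tcp_to_grasp is the z of the grasp point in the tool frame, in m); z points along the fingers, y is the line along which they close (so a half turn about z gives the same grasp; the last joint's range is limited). The gripper opens to 88 mm and grips with 3 to 60 N. Pads are 18 mm wide; open, the fingers measure 123 mm over their backs; the gripper's body (75 mm by 187 mm) begins 45 mm behind the grasp point.
Start: joints at [-1.072, 0.689, -0.195, 1.565, 0.157, 0.902, -0.215], TCP at [0.28, 0.559, 0.239] pointing down, gripper open.
Joint ranges: [-3.01, 3.01], [-0.46, 2.08], [-1.47, 1.51], [0.13, 2.56], [-1, 4.14], [0.04, 2.09], [-2.66, 2.66]. Speed limits (rad/s): [2.57, 2.57, 3.14, 3.14, 3.14, 3.14, 3.14].

## Interface

Orientations are given as a unit quaternion [x, y, z, w].
In Python, from plant import * gives the robot as it stands. The module is installed in compiled form; this text tells all that it offers.
- The arm moves only by the shell command python3 -m jog 'ROWS' [OPENING] [FORCE]. ROWS is JSON, a list that holds one entry, the list of rows, each a list of 6 numbers: the shift along the tool's x, y, z in m, then the turn, a rotation vector about the tool's x, y, z in rad. In form: [[[dx, dy, dz, ax, ay, az], ...]]. A call has 1 to 12 rows; each row shifts and turns the commanded pose from where the row before left it, along the tool's axes as they then stand; what a row does not reach is not made up. A row lasts 1/8 s, in which the tool goes at most 62.5 mm and 10.7 degrees, less where a joint would pass 70% of its speed; a pose out of reach is approached as far as the arm can. A call with a gripper value outside its range is refused whole. OPENING is the finger opening in m, from 0 to 0.0881, set as the call begins (- or left out, the last holds). The fingers move at their own pace and stop on an object; FORCE is the grip in N (left out, the last holds). Time passes only in rows, so rows that do not move let the fingers close. It gives the time, the measured TCP pose, the force, the opening and the grip force at its end, in the units of the state.
- get_state(): the state, without advancing time (a new reading comes with each control period).
- snapshot(name): name is "scene" or "top" or "wrist"; returns a dict with "frame" (480x640x3 uint8, red, green, blue), "mtx" (3x3 intrinsics, pixels), "D" ([k1, k2, p1, p2, k3] as OpenCV has them; the pictures are not rectified), "xyz" and "orientation" of the camera in the world; the wrist camera has in their place "mount" (4x4, takes a point from camera to tool coordinates, whose origin is the TCP and whose axes are the flange's). Camera axes: x right, y down, z forward; pixel columns grow to the right and rows downward; lengths in m; the calibration is good to about 2 mm. A picture is of the moment at which its call begins: read the wrist's pose just before it. There is no depth.
- finish_job(): hands the job in; it is judged then, once.
The state is a dict: "clock": time; "q": joint angles; "qd": joint speeds; "joint_torque": joint torques, N m; "tool_pos": TCP position; "eef_rot": TCP orientation; "contact_force": force on the tool from outside, world axes, zero at the start; "moment": the same for the moment, N m; "opening": opening from 0.0 (shut) to 1.0 (fully open); "finger_force": force on a finger pad.
Only numpy, scipy, OpenCV 4.12 (cv2) and the standard library are available. Lean on these libraries where they do the work, as an engineer would, in place of code of your own. Each camera call takes 0.05 s, during which the arm holds its last target. There are 200 camera calls.

## Task

Get the steel roller ready for inspection under the microscope: take it from the blue cradle, lower it gently into the two V supports of the fixture a little clear of the blue end stop, so that it centres itself, then slide it along the Vs until its end is lightly but definitely pressed home against the stop. Let go of it, swing the red clamp over onto it and press the clamp down firmly, without ramming anything, so that the roller stays home and the clamp stays down on it; leave the other things on the desk alone.

Things in the scene. Friction and masses are not known exactly. Their poses are not given: they have to be found in the camera images.
- roller: plain polished steel roller, diameter 24 mm, length 130 mm, 0.2 to 0.42 kg, both ends alike. Origin at its middle on its axis; its x axis runs along the roller (it may have rolled about x). At the start it lies level in the cradle.
- cradle: blue plastic storage cradle, fixed, 124 x 50 x 27 mm, with two V saddles 14 mm wide at x = +-47 mm; between them only the 5 mm base plate. Origin under its centre on the desk; x along the roller, z up. The axis of the stored roller is 31 mm above the desk. A tall microscope stands fixed behind it (world x over 0.55, y -0.42 to -0.14, 0.45 m high): keep the arm clear of it.
- fixture: fixed inspection fixture. Origin on the desk under its centre; x runs along the V grooves, from the stop (at -x) to the clamp (at +x), y towards the clamp's hinge, z up. Aluminium base plate 166 x 112 x 10 mm; two dark steel V supports stand on it. Between them (x = -40 to 40 mm) only the base plate is below, so fingers fit. At most 25 N between roller and fixture while the clamp is open.
- seat (a point): where the roller's middle is when it is seated and home: x = 0, y = 0 in the fixture, 45 mm above the desk; axes as the fixture. Come down 5 to 20 mm clear of the stop (middle at x = 5 to 20 mm), then slide to -x. The 90-degree V supports span x = -60 to -40 and 40 to 60 mm, are 54 mm wide, 46 mm high; groove 36 mm wide at the top, bottom line 28 mm above the desk.
- stop_face (a point): blue end stop with a round brass button, fixed to the fixture, 40 mm wide, top 56 mm above the desk. The point is the centre of the button's face, which looks to the fixture's +x, at x = -65 mm, y = 0, 45 mm above the desk, on the seated roller's axis. Press the roller's end on it with 3 to 20 N for 0.3 s (never over 25 N).
- clamp (a joint): angle of the red hinged clamp, rad: 0 when its pad lies on the seated roller, growing as it opens; about 2.75 to 3.0 at the start (folded back, away from the Vs on the +y side); stops at 3.08. A stiff hinge: it stays where it is left (about 1 N at the bar moves it).
- clamp_hinge (a point): point on the clamp's hinge line, which runs along the fixture's x: x = 82, y = 42 mm in the fixture, 57 mm above the desk, beside the bar's grip point.
- clamp_grip (a point): middle of the free part (35 mm) of the black round bar, 10 mm thick, parallel to the fixture's x, that sticks out to +x at the end of the clamp's arm. From the hinge line 85 mm along the arm and 10 mm square to it. Clamp closed: x = 82, y = -43 mm in the fixture, 67 mm above the desk; opening swings it up and over to +y. Two fingers can pinch it from above and let it turn between them.
- pad_face (a point): rubber pad under the clamp's arm, 14 x 18 x 6 mm, 42 mm from the hinge line, which lands on top of the roller over the +x V support. The point is the centre of its pressing face. A push on the bar arrives about doubled at the pad; 8 to 40 N at the pad for 0.3 s (4 to 20 N at the bar) are right.
- tape_blue: roll of blue tape, a bystander, loose: leave it where it is. Origin under its centre.
- eyecap_1: black eyepiece cap, a bystander, loose: leave it where it is. Origin under its centre.
- petri_2: petri dish, a bystander, loose: leave it where it is. Origin under its centre.
- micrometer: brown micrometer case, a bystander, loose: leave it where it is. Origin under its centre.

How it is judged:
On the way, in this order (a step that is already met when the one before it is completed fails the run):
1. the roller lies centred in both Vs, still clear of the stop (by more than 3 mm), clamp open (y of roller in the frame of fixture between -0.002 and 0.002 m and z of roller in the frame of fixture between 0.043 and 0.047 m and angle between the x axis of roller and the x axis of fixture, either way round below 0.03 rad and x of roller in the frame of fixture between 0.003 and 0.03 m and value of joint clamp above 0.8 rad), for 0.2 s.
2. the roller, in the Vs, is pressed endwise against the stop with more than 3 N for 0.3 s, clamp open (y of roller in the frame of fixture between -0.002 and 0.002 m and z of roller in the frame of fixture between 0.043 and 0.047 m and angle between the x axis of roller and the x axis of fixture, either way round below 0.03 rad and x of roller in the frame of fixture between -0.003 and 0.002 m and contact force between roller and fixture_c1 above 3 N and value of joint clamp above 0.8 rad), for 0.3 s.
3. the clamp's pad presses on the home roller with more than 8 N for 0.3 s, the fingers off the roller (y of roller in the frame of fixture between -0.002 and 0.002 m and z of roller in the frame of fixture between 0.043 and 0.047 m and angle between the x axis of roller and the x axis of fixture, either way round below 0.03 rad and x of roller in the frame of fixture between -0.003 and 0.002 m and contact force between roller and clamp_c0 above 8 N and contact force between the fingers and roller below 0.5 N), for 0.3 s.
At the end, for the whole second after the job is handed in: The roller rests in both Vs (axis within 2 mm sideways and in height, within 0.03 rad of the groove), its end within 2 mm of the stop, the clamp down on it (angle -0.06 to 0.04 rad), all at rest (y of roller in the frame of fixture between -0.002 and 0.002 m and z of roller in the frame of fixture between 0.043 and 0.047 m and angle between the x axis of roller and the x axis of fixture, either way round below 0.03 rad and x of roller in the frame of fixture between -0.003 and 0.002 m and value of joint clamp between -0.06 and 0.04 rad and linear speed of roller below 0.01 m/s); the robot touches nothing.
It fails at once if the roller is rammed or dropped into the fixture (more than 25 N between them while the clamp is open) (contact force between roller and fixture above 25 N and value of joint clamp above 0.5 rad).
It fails at once if the stop is pushed with more than 25 N (contact force between roller and fixture_c1 above 25 N).
It fails at once if the clamp pad presses with more than 40 N (contact force between roller and clamp_c0 above 40 N).
It fails at once if a bystander (blue tape, eyepiece cap, petri dish, micrometer case) is moved by more than 2 cm (distance of any of tape_blue, eyecap_1, petri_2, micrometer from where it was at the start of the episode above 0.02 m).
It also fails if it takes over 72 s, if anything falls off the work surface, if the arm or the gripper's body presses on something with over 40 N, if the wrist force passes 120 N, or if a joint passes its speed limit or range.

## Working session

There is one attempt and no reset: what is moved stays moved. The work goes in short steps, Python scripts to look and compute and a shell command to move; the robot and the scene stay as the last step left them, time stands still between calls to the robot, and variables do not carry over. Pictures are saved under pics/ and viewed, at most 10 in all, crops included, and the job is handed in when it is done.

```bash
mkdir -p pics; python3 - <<'E'
from plant import *
import cv2,numpy as np
s=get_state();print({k:np.round(v,3).tolist() for k,v in s.items()})
for n in("scene","top"):
    d=snapshot(n);cv2.imwrite(f"pics/{n}0.png",d["frame"][:,:,::-1])
    print(n,np.round(d["mtx"],1).tolist(),d["D"],d["xyz"],d["orientation"])
d=snapshot("wrist");print(d["mount"],d["mtx"],d["D"])
E
```

```text
{'clock': 0.0, 'q': [-1.072, 0.69, -0.194, 1.566, 0.157, 0.902, -0.215], 'qd': [0.0, -0.0, -0.0, 0.0, 0.001, 0.001, 0.0], 'joint_torque': [-0.0, -52.756, -1.267, -15.342, -0.053, 0.007, 0.0], 'tool_pos': [0.28, 0.558, 0.238], 'eef_rot': [0.23, 0.973, -0.001, -0.0], 'contact_force': [-0.653, -0.076, -0.426], 'moment': [-0.042, -0.016, 0.049], 'finger_force': 0.0, 'opening': 1.0}
scene [[454.2, 0.0, 313.0], [0.0, 454.2, 236.7], [0.0, 0.0, 1.0]] [-0.00066871  0.          0.          0.          0.        ] [ 0.06719013 -0.77259853  0.46437099] [ 0.80644994 -0.28507259  0.18545344 -0.48371389]
top [[478.4, 0.0, 325.7], [0.0, 478.4, 241.4], [0.0, 0.0, 1.0]] [-0.06955532  0.          0.          0.          0.        ] [ 0.4389355  -0.20604291  1.24649683] [-0.70578194  0.70664228 -0.02814796  0.04166816]
[[-1.57947878e-03 -9.51159622e-01 -3.08695448e-01  8.13017118e-02]
 [ 9.99998473e-01 -1.27167338e-03 -1.19830728e-03 -3.59332930e-04]
 [ 7.47221717e-04 -3.08696870e-01  9.51160178e-01 -1.46456965e-01]
 [ 0.00000000e+00  0.00000000e+00  0.00000000e+00  1.00000000e+00]] [[404.96286633   0.         320.53790833]
 [  0.         404.96286633 236.38572608]
 [  0.           0.           1.        ]] [0.00193286 0.         0.         0.         0.        ]
```

View pics/top0.png

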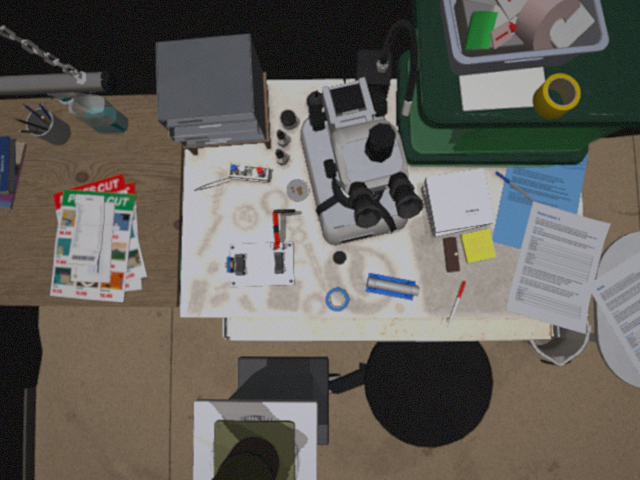

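View pics/scene0.png

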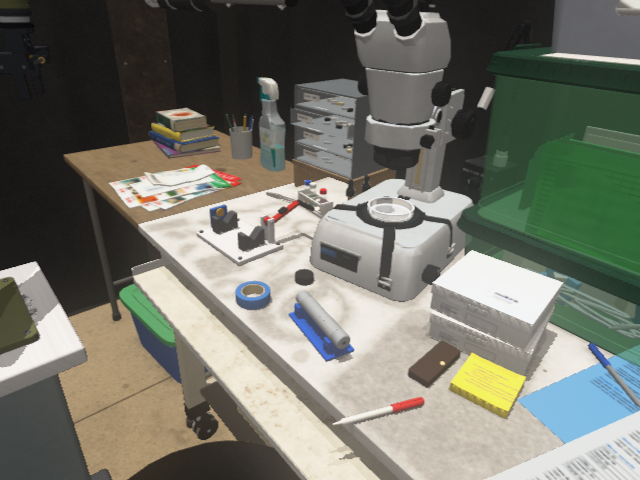

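The top view shows the roller in its cradle at about (392,286) and the fixture base at (262,263). The stop is at (232,264), the clamp is folded up to (278,212), the tape is at (337,298) and the cap at (339,257). The scene view agrees.

```bash
cat > h.py <<'E'
from plant import *
import cv2,numpy as np
from scipy.spatial.transform import Rotation as R
def shot(n):
    s=get_state();d=snapshot(n)
    if n=="wrist":
        T=np.eye(4);T[:3,:3]=R.from_quat(s["eef_rot"]).as_matrix();T[:3,3]=s["tool_pos"];T=T@np.array(d["mount"])
        d["R"],d["t"]=T[:3,:3],T[:3,3]
    else: d["R"],d["t"]=R.from_quat(d["orientation"]).as_matrix(),np.array(d["xyz"])
    d["hsv"]=cv2.cvtColor(d["frame"],cv2.COLOR_RGB2HSV);return d
def plane(d,px,z):
    u=cv2.undistortPoints(np.array(px,float).reshape(-1,1,2),np.array(d["mtx"]),np.array(d["D"]))[:,0]
    r=np.c_[u,np.ones(len(u))]@d["R"].T
    return d["t"]+r*((z-d["t"][2])/r[:,2])[:,None]
def mask(d,lo,hi,roi=None):
    m=cv2.inRange(d["hsv"],np.array(lo),np.array(hi))
    if roi: k=np.zeros_like(m);x0,y0,x1,y1=roi;k[y0:y1,x0:x1]=255;m&=k
    return m
def blobs(m,amin=40):
    c,_=cv2.findContours(m,cv2.RETR_EXTERNAL,cv2.CHAIN_APPROX_NONE)
    return [(cv2.contourArea(k),cv2.minAreaRect(k),k) for k in sorted(c,key=cv2.contourArea,reverse=True) if cv2.contourArea(k)>=amin]
def toolshift(dw,turn=None):
    s=get_state();return R.from_quat(s["eef_rot"]).inv().apply(dw)
E
python3 - <<'E'
from h import *
d=shot("top")
print("cam",plane(d,[[392,286]],.031)[0])
for n,lo,hi,roi,z in [("cradle",(95,90,60),(125,255,255),(355,262,430,312),.02),("stop",(95,90,40),(125,255,255),(215,245,245,285),.05),("red",(0,120,80),(8,255,255),(255,195,305,255),.08)]:
    m=mask(d,lo,hi,roi);p=np.argwhere(m)[:,::-1].astype(np.float32);r=cv2.minAreaRect(p)
    print(n,len(p),r,plane(d,[r[0]],z)[0].round(3),plane(d,cv2.boxPoints(r),z)[:,:2].round(3).tolist())
print("Vs",plane(d,[[239,264],[280,262]],.046).round(3).tolist())
print("baseplate",plane(d,[[229,244],[292,243],[295,284],[233,286]],.01).round(3).tolist())
print("tape,cap",plane(d,[[337,298],[339,257]],.01).round(3).tolist())
E
```

```text
cam [ 0.44562918 -0.3504826   0.031     ]
cradle 448 ((390.313232421875, 285.9962463378906), (47.05500411987305, 18.674571990966797), 10.619654655456543) [ 0.446 -0.347  0.02 ] [[0.434, -0.284], [0.48, -0.293], [0.458, -0.411], [0.411, -0.402]]
stop 60 ((229.5, 264.0), (14.0, 5.0), 90.0) [0.501 0.059 0.05 ] [[0.518, 0.066], [0.518, 0.053], [0.483, 0.053], [0.483, 0.065]]
red 133 ((276.03546142578125, 229.92172241210938), (36.050270080566406, 5.303771018981934), 87.79740142822266) [ 0.583 -0.061  0.08 ] [[0.628, -0.053], [0.628, -0.066], [0.539, -0.07], [0.538, -0.057]]
Vs [[0.501, 0.036, 0.046], [0.506, -0.068, 0.046]]
baseplate [[0.555, 0.07, 0.01], [0.557, -0.095, 0.01], [0.451, -0.103, 0.01], [0.446, 0.058, 0.01]]
tape,cap [[0.415, -0.211, 0.01], [0.521, -0.217, 0.01]]
```

```bash
python3 -m jog '[[[0,0,0,0,0,0.175],[0,0,0,0,0,0.175],[0,0,0,0,0,0.175],[0,0,0,0,0,0.175],[0,0,0,0,0,0.175],[0,0,0,0,0,0.175],[-0.047,0.016,0,0,0,0],[-0.047,0.016,0,0,0,0],[-0.047,0.016,0,0,0,0],[-0.047,0.016,0,0,0,0],[-0.047,0.016,0,0,0,0],[-0.047,0.016,0,0,0,0]]]' 0.088 10
python3 -m jog '[[[-0.047,0.016,0,0,0,0],[-0.047,0.016,0,0,0,0],[-0.047,0.016,0,0,0,0],[-0.047,0.016,0,0,0,0],[-0.047,0.016,0,0,0,0],[-0.047,0.016,0,0,0,0],[0,0,0,0,0,0],[0,0,0,0,0,0]]]'
python3 - <<'E'
from h import *
s=get_state();print(s["clock"],s["tool_pos"],R.from_quat(s["eef_rot"]).as_matrix().round(3).tolist())
d=shot("wrist");np.save("w1.npy",{k:d[k] for k in("frame","hsv","R","t","mtx","D")},allow_pickle=True)
cv2.imwrite("pics/w1.png",d["frame"][:,:,::-1])
E
```

```text
clock: 1.7
tool_pos: [0.3922, 0.2811, 0.2388]
eef_rot: [0.687, 0.727, 0.0, 0.0]
contact_force: [1.1, -0.4, 0.3]
opening: 0.999
finger_force: 0.0
clock: 2.7
tool_pos: [0.5031, 0.007, 0.2385]
eef_rot: [0.687, 0.727, 0.0, -0.001]
contact_force: [0.5, 0.7, 0.3]
opening: 0.998
finger_force: 0.0
2.7 [0.5030619  0.0069722  0.23853804] [[-0.056, 0.998, -0.001], [0.998, 0.056, 0.001], [0.001, -0.001, -1.0]]
```

View pics/w1.png

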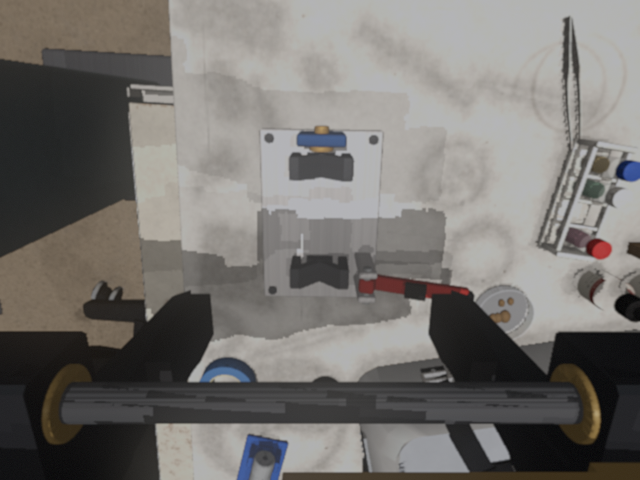

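The wrist view shows the base plate corners at (262,129), (382,130), (265,296) and (378,297). The two dark V supports are at (321,166) and (320,270) and the stop at (321,140). The clamp is folded out to (470,293), with the petri dish at (503,310) next to it.

```bash
python3 - <<'E'
from h import *
d=np.load("w1.npy",allow_pickle=True).item()
pc=plane(d,[[262,129],[382,130],[378,297],[265,296]],.01);print("plate",pc.round(4).tolist(),pc.mean(0).round(4))
sc=plane(d,[[269,139],[373,140],[272,290]],.01);print("screws",sc.round(4).tolist())
for n,roi in(("V-",(280,140,362,190)),("V+",(280,245,352,295))):
    m=mask(d,(0,0,0),(179,255,75),roi)
    m&=~mask(d,(100,100,0),(125,255,255))
    b=blobs(m)[0];x,y,w,h=cv2.boundingRect(b[2]);print(n,x,y,w,h,plane(d,[[x,y+h/2],[x+w-1,y+h/2]],.046).round(4).tolist())
    for v in range(y,y+h,3):
        r=np.where(m[v]>0)[0];print(v,r.min(),r.max(),end="; ")
    print()
b=blobs(mask(d,(100,100,30),(125,255,255),(290,120,355,160)));print("stop",[cv2.boundingRect(k[2]) for k in b])
x,y,w,h=cv2.boundingRect(b[0][2]);print(plane(d,[[x,y],[x+w,y]],.056).round(4).tolist())
b=blobs(mask(d,(15,100,60),(30,255,255),(300,118,345,160)),5);print("brass",[cv2.boundingRect(k[2]) for k in b])
E
python3 - <<'E'
import cv2
i=cv2.imread("pics/w1.png");c=cv2.resize(i[110:340,240:540],None,fx=2.6,fy=2.6,interpolation=cv2.INTER_CUBIC);cv2.imwrite("pics/w1c.png",c)
E
```

```text
plate [[0.4459, 0.0638, 0.01], [0.5534, 0.0688, 0.01], [0.5661, -0.0962, 0.01], [0.4506, -0.1015, 0.01]] [ 0.504  -0.0163  0.01  ]
screws [[0.4523, 0.0554, 0.01], [0.5462, 0.0597, 0.01], [0.4577, -0.0943, 0.01]]
V- 291 153 60 6 [[0.475, 0.0457, 0.046], [0.5237, 0.0484, 0.046]]
153 315 328; 156 291 350; 
V+ 290 255 59 34 [[0.4775, -0.0581, 0.046], [0.5299, -0.0552, 0.046]]
255 309 327; 258 293 346; 261 292 346; 264 291 347; 267 291 347; 270 290 348; 273 290 347; 276 291 347; 279 291 347; 282 291 347; 285 291 347; 288 338 345; 
stop [(298, 135, 47, 11)]
[[0.4807, 0.0636, 0.056], [0.5178, 0.0657, 0.056]]
brass [(316, 127, 11, 6), (311, 148, 20, 4)]
```

View pics/w1c.png

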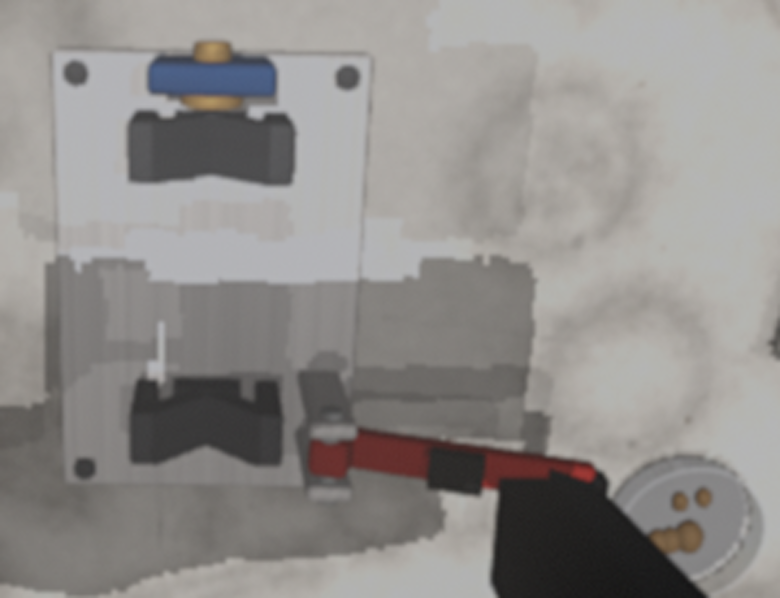

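```bash
python3 -m jog '[[[0,-0.035,0,0,0,0.125],[0,-0.035,0,0,0,0.125],[-0.044,0.008,0.005,0,0,0],[-0.044,0.008,0.005,0,0,0],[-0.044,0.008,0.005,0,0,0],[-0.044,0.008,0.005,0,0,0],[-0.044,0.008,0.005,0,0,0],[-0.044,0.008,0.005,0,0,0],[-0.044,0.008,0.005,0,0,0],[-0.044,0.008,0.005,0,0,0],[0,0,0,0,0,0],[0,0,0,0,0,0]]]'
python3 - <<'E'
from h import *
s=get_state();print(s["clock"],s["tool_pos"],R.from_quat(s["eef_rot"]).as_matrix().round(3).tolist())
d=shot("wrist");np.save("w2.npy",{k:d[k] for k in("frame","hsv","R","t","mtx","D")},allow_pickle=True)
cv2.imwrite("pics/w2.png",d["frame"][:,:,::-1])
for a,r,c in blobs(mask(d,(100,110,40),(125,255,255)),200): print(a,r,plane(d,cv2.boxPoints(r),.027)[:,:2].round(4).tolist())
E
```

```text
clock: 4.25
tool_pos: [0.4292, -0.3487, 0.1985]
eef_rot: [0.771, 0.636, 0.001, -0.001]
contact_force: [-0.9, 0.0, 0.3]
opening: 1.002
finger_force: 0.0
4.25 [ 0.42923356 -0.34870775  0.19851912] [[0.19, 0.982, -0.0], [0.982, -0.19, 0.002], [0.002, -0.0, -1.0]]
1717.0 ((319.5, 199.0), (140.0, 15.0), 90.0) [[0.4336, -0.2855], [0.4448, -0.2877], [0.4233, -0.4005], [0.4108, -0.3981]]
1267.0 ((362.6678161621094, 199.01019287109375), (11.471945762634277, 140.1668701171875), 0.8746768236160278) [[0.4473, -0.4052], [0.4679, -0.2921], [0.4765, -0.2939], [0.4568, -0.4072]]
```

View pics/w2.png

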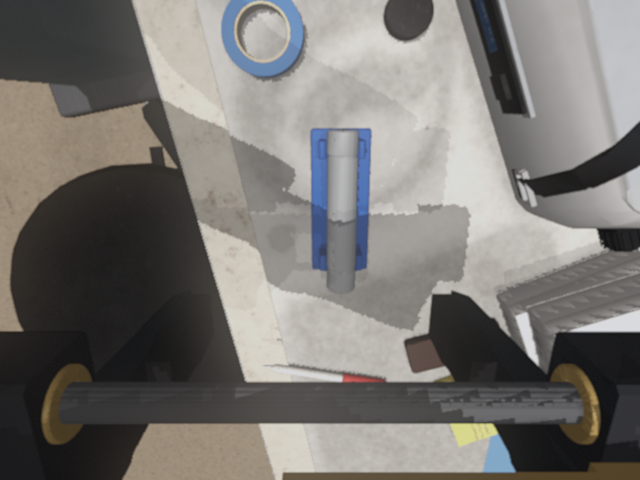

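The wrist view shows the roller running vertically in its cradle, from (343,129) to (341,291), parallel to the tool's x axis. The tape is at (262,35) and the micrometer case is behind the right finger at (425,352).

```bash
python3 - <<'E'
from h import *
d=np.load("w2.npy",allow_pickle=True).item()
g=cv2.cvtColor(d["frame"],cv2.COLOR_RGB2HSV)
for v in (155,170,185,200,240):
    sat=mask(d,(100,110,40),(125,255,255))[v,300:385]; k=np.where(sat)[0]+300
    gap=[(a,b) for a,b in zip(k[:-1],k[1:]) if b-a>8]; 
    if gap: a,b=gap[0]; print(v,a,b,plane(d,[[a+.5,v],[b-.5,v],[(a+b)/2,v]],.031)[:,:2].round(4).tolist())
print(plane(d,[[343,129],[341,291]],.037)[:,:2].round(4).tolist())
c=plane(d,[[312,129],[371,129],[367,270],[312,270]],.005);print("cr",c[:,:2].round(4).tolist(),c.mean(0))
E
```

```text
155 326 358 [[0.4408, -0.3063], [0.4641, -0.3109], [0.4524, -0.3086]]
170 325 358 [[0.4379, -0.3174], [0.4622, -0.3222], [0.45, -0.3198]]
185 326 358 [[0.4364, -0.3291], [0.4603, -0.3337], [0.4483, -0.3314]]
200 326 358 [[0.4342, -0.3409], [0.4583, -0.3456], [0.4462, -0.3432]]
240 325 357 [[0.4271, -0.3735], [0.452, -0.3784], [0.4396, -0.3759]]
[[0.4563, -0.2894], [0.4317, -0.4182]]
cr [[0.4329, -0.2866], [0.48, -0.2958], [0.4573, -0.4174], [0.4084, -0.4079]] [ 0.44464014 -0.35191481  0.005     ]
```

```bash
python3 -m jog '[[[-0.001,0.008,0.02,0,0,0],[0,0.008,0.03,0,0,0],[0,0,0.035,0,0,0],[0,0,0.035,0,0,0],[0,0,0.03,0,0,0],[0,0,0.02,0,0,0],[0,0,0.01,0,0,0],[0,0,0.0055,0,0,0],[0,0,0,0,0,0]]]' 0.07 10
python3 -m jog '[[[0,0,0,0,0,0],[0,0,0,0,0,0],[0,0,0,0,0,0],[0,0,0,0,0,0],[0,0,0,0,0,0]]]' 0.015 10
```

```text
clock: 5.42
tool_pos: [0.4443, -0.3551, 0.0136]
eef_rot: [0.772, 0.635, 0.0, 0.0]
contact_force: [-0.6, -0.3, 1.1]
opening: 0.794
finger_force: 0.0
clock: 6.05
tool_pos: [0.445, -0.3552, 0.0133]
eef_rot: [0.772, 0.635, 0.0, 0.001]
contact_force: [-1.0, -0.9, -1.2]
opening: 0.266
finger_force: 10.0
```

```bash
python3 -m jog '[[[0,0,0,0,0,0],[0,0,0,0,0,0],[0,0,-0.01,0,0,0],[0,0,-0.03,0,0,0],[0,0,-0.045,0,0,0],[0,0,-0.045,0,0,0],[0.03,-0.006,0,0,0,0],[0.044,-0.0085,0,0,0,0],[0.044,-0.0085,0,0,0,0],[0.044,-0.0085,0,0,0,0],[0.044,-0.0085,0,0,0,0],[0.03,-0.006,0,0,0,0]]]' 0.015 25
python3 -m jog '[[[0.02,0,0,0,0,-0.12],[0.02,0,0,0,0,-0.12],[0,0.02,0,0,0,0],[0,0.02,0,0,0,0],[0,0,0,0,0,0],[0,0,0,0,0,0]]]'
python3 - <<'E'
from h import *
s=get_state();print(s["clock"],s["tool_pos"],R.from_quat(s["eef_rot"]).as_matrix().round(4).tolist())
d=shot("wrist");np.save("w3.npy",{k:d[k] for k in("frame","hsv","R","t","mtx","D")},allow_pickle=True)
cv2.imwrite("pics/w3.png",d["frame"][:,:,::-1])
E
```

```text
clock: 7.55
tool_pos: [0.4429, -0.1122, 0.1434]
eef_rot: [0.772, 0.636, -0.001, -0.001]
contact_force: [0.4, 0.0, -3.7]
opening: 0.26
finger_force: 25.1
clock: 8.3
tool_pos: [0.4877, -0.0734, 0.1431]
eef_rot: [0.691, 0.723, -0.001, -0.001]
contact_force: [-0.4, -0.2, -3.5]
opening: 0.258
finger_force: 25.1
8.3 [ 0.48766629 -0.0733573   0.14309709] [[-0.0456, 0.999, -0.003], [0.999, 0.0456, 0.0], [0.0001, -0.003, -1.0]]
```

View pics/w3.png

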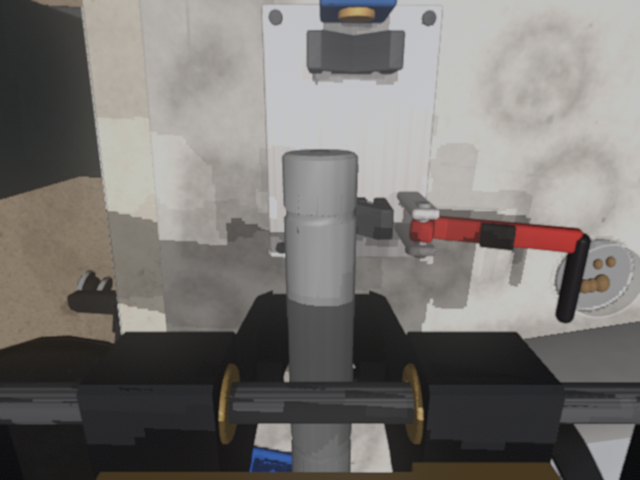

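The view shows the gripped roller along column 320 with its end at row 152. V- is at (355,52), the brass button at (356,13) and the plate screws at (276,18) and (429,18). The clamp bar runs from (583,240) to (567,318), above the petri dish.

```bash
python3 - <<'E'
from h import *
d=np.load("w3.npy",allow_pickle=True).item()
sc=plane(d,[[276,18],[429,18]],.01);print("screws",sc[:,:2].round(4).tolist(),sc.mean(0)[:2].round(4))
for nm,roi in(("V-",(290,20,420,85)),):
    m=mask(d,(0,0,0),(179,255,110),roi)
    for v in range(34,64,4):
        r=np.where(m[v]>0)[0]
        print(v,r.min(),r.max(),plane(d,[[r.min()-.5,v],[r.max()+.5,v]],.046).mean(0)[:2].round(4))
for n,lo,hi,z in(("brass",(12,90,60),(32,255,255),.045),("stop",(100,100,30),(125,255,255),.056)):
    b=blobs(mask(d,lo,hi,(300,0,410,30)),20)
    for k in b[:1]:
        x,y,w,h=cv2.boundingRect(k[2]);print(n,(x,y,w,h),plane(d,[[x,y+h/2],[x+w-1,y+h/2],[x+w/2-.5,y+h]],z)[:,:2].round(4).tolist())
g=cv2.cvtColor(d["frame"],cv2.COLOR_RGB2GRAY).astype(float)
for v in(175,200,230,260,290):
    e=np.diff(cv2.GaussianBlur(g,(3,3),0)[v]);l=270+abs(e[270:300]).argmax();r=345+abs(e[345:370]).argmax()
    print("rol",v,l,r,plane(d,[[(l+r)/2+.5,v]],.161)[0,:2].round(4))
print("end",plane(d,[[320,160]],.161)[0].round(4))
print("bar",plane(d,[[583,240],[567,318]],.085)[:,:2].round(4).tolist(),"hinge",plane(d,[[423,232]],.06)[0].round(4))
E
```

```text
screws [[0.4527, 0.0565], [0.547, 0.0606]] [0.4999 0.0586]
34 308 403 [0.4999 0.0443]
38 308 403 [0.5    0.0423]
42 308 403 [0.5002 0.0403]
46 308 403 [0.5003 0.0383]
50 308 402 [0.5002 0.0363]
54 308 402 [0.5003 0.0343]
58 308 402 [0.5005 0.0323]
62 308 402 [0.5006 0.0302]
brass (339, 7, 35, 11) [[0.4904, 0.0545], [0.5086, 0.0552], [0.4997, 0.0522]]
stop (321, 0, 75, 7) [[0.4806, 0.056], [0.5184, 0.0576], [0.4996, 0.0552]]
rol 175 281 357 [ 0.4835 -0.0143]
rol 200 282 366 [ 0.4855 -0.0224]
rol 230 283 354 [ 0.4841 -0.0326]
rol 260 287 355 [ 0.4854 -0.0433]
rol 290 285 354 [ 0.4854 -0.0545]
end [ 0.4835 -0.0096  0.161 ]
bar [[0.6249, -0.0553], [0.6272, -0.1018]] hinge [ 0.5465 -0.0622  0.06  ]
```

```bash
python3 -m jog '[[[0.016,0.006,0,0,0,0],[0.015,0.006,0,0,0,0],[0.015,0.0065,0,0,0,0],[0,0,0.02,0,0,0],[0,0,0.03,0,0,0],[0,0,0.03,0,0,0],[0,0,0.015,0,0,0],[0,0,0.007,0,0,0],[0,0,0,0,0,0],[0,0,0,0,0,0]]]' 0.015 12
python3 - <<'E'
from h import *
s=get_state();print(s["clock"],s["tool_pos"],R.from_quat(s["eef_rot"]).as_matrix().round(4).tolist(),s["contact_force"])
d=shot("wrist");np.save("w4.npy",{k:d[k] for k in("frame","hsv","R","t","mtx","D")},allow_pickle=True)
cv2.imwrite("pics/w4.png",d["frame"][:,:,::-1])
E
```

```text
clock: 9.6
tool_pos: [0.5066, -0.0263, 0.042]
eef_rot: [0.691, 0.723, 0.001, 0.001]
contact_force: [-0.1, -0.2, -4.0]
opening: 0.264
finger_force: 12.1
9.6 [ 0.50664487 -0.02631967  0.04196702] [[-0.046, 0.9989, 0.0015], [0.9989, 0.046, 0.0], [-0.0, 0.0015, -1.0]] [-0.05786828 -0.23241771 -4.0331059 ]
```

View pics/w4.png

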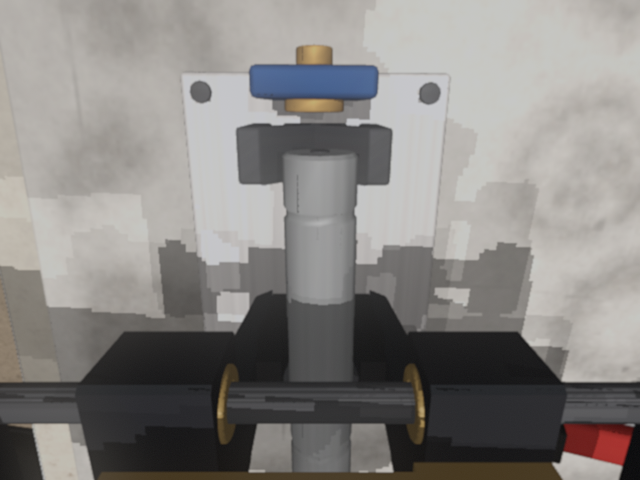

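The roller is centred at about column 320.5, while V-, the stop and the button centre on about 314, so it has to move 2 mm to -y of the tool. The gap to the stop is about 12 mm.

```bash
python3 -m jog '[[[0,-0.002,0,0,0,0],[0,0,0.003,0,0,0],[0,0,0.003,0,0,0],[0,0,0.003,0,0,0],[0,0,0.002,0,0,0],[0,0,0,0,0,0],[0,0,0,0,0,0]]]'
python3 -m jog '[[[0,0,0.001,0,0,0],[0,0,0.0005,0,0,0],[0,0,0,0,0,0]]]'
```

```text
clock: 10.52
tool_pos: [0.5041, -0.0264, 0.0302]
eef_rot: [0.691, 0.723, 0.0, 0.0]
contact_force: [0.1, 0.4, -3.3]
opening: 0.261
finger_force: 12.1
clock: 10.9
tool_pos: [0.504, -0.0264, 0.0287]
eef_rot: [0.691, 0.723, 0.0, -0.0]
contact_force: [0.5, 0.0, -4.2]
opening: 0.265
finger_force: 12.1
```

```bash
for i in 1; do python3 -m jog '[[[0,0,0.0005,0,0,0],[0,0,0.0005,0,0,0],[0,0,0,0,0,0]]]'; python3 -m jog '[[[0,0,0.0005,0,0,0],[0,0,0,0,0,0]]]'; done
```

```text
clock: 11.28
tool_pos: [0.5041, -0.0264, 0.0277]
eef_rot: [0.691, 0.723, 0.0, 0.0]
contact_force: [0.1, -0.4, -3.8]
opening: 0.263
finger_force: 12.1
clock: 11.52
tool_pos: [0.5041, -0.0264, 0.0274]
eef_rot: [0.691, 0.723, 0.0, 0.0]
contact_force: [0.4, -0.1, 0.1]
opening: 0.265
finger_force: 12.0
```

```bash
python3 -m jog '[[[0,0,0.0003,0,0,0],[0,0,0,0,0,0],[0,0,0,0,0,0]]]' 0.015 3
python3 -m jog '[[[0,0,0,0,0,0],[0,0,0,0,0,0],[0,0,0,0,0,0],[0,0,0,0,0,0]]]' 0.032 3
python3 -m jog '[[[0,0,0,0,0,0],[0,0,0,0,0,0],[0,0,0,0,0,0],[0,0,0,0,0,0]]]' 0.015 6
```

```text
clock: 11.9
tool_pos: [0.504, -0.0264, 0.0271]
eef_rot: [0.691, 0.723, 0.0, 0.0]
contact_force: [-0.4, 0.6, 3.7]
opening: 0.273
finger_force: 2.9
clock: 12.4
tool_pos: [0.504, -0.0264, 0.0268]
eef_rot: [0.691, 0.723, 0.0, -0.0]
contact_force: [-1.1, 1.1, 0.0]
opening: 0.366
finger_force: 0.0
clock: 12.9
tool_pos: [0.504, -0.0264, 0.0269]
eef_rot: [0.691, 0.723, 0.0, -0.0]
contact_force: [0.1, 0.6, -0.0]
opening: 0.269
finger_force: 6.0
```

```bash
python3 -m jog '[[[0,0,0,0,0,0],[0.001,0,0,0,0,0],[0.002,0,0,0,0,0],[0.002,0,0,0,0,0],[0.002,0,0,0,0,0],[0.0015,0,0,0,0,0],[0,0,0,0,0,0],[0,0,0,0,0,0]]]' 0.015 12
python3 -m jog '[[[0.0007,0,0,0,0,0],[0.0007,0,0,0,0,0],[0,0,0,0,0,0]]]'
```

```text
clock: 13.9
tool_pos: [0.5037, -0.0175, 0.0269]
eef_rot: [0.69, 0.723, 0.0, -0.0]
contact_force: [0.8, -1.1, -1.0]
opening: 0.262
finger_force: 12.0
clock: 14.28
tool_pos: [0.5036, -0.0165, 0.0269]
eef_rot: [0.691, 0.723, 0.0, 0.0]
contact_force: [0.3, -1.4, -1.3]
opening: 0.263
finger_force: 12.0
```

```bash
python3 -m jog '[[[0.0007,0,0,0,0,0],[0.0007,0,0,0,0,0],[0,0,0,0,0,0]]]'
python3 -m jog '[[[0.0007,0,0,0,0,0],[0.0007,0,0,0,0,0],[0,0,0,0,0,0]]]'
```

```text
clock: 14.65
tool_pos: [0.5036, -0.015, 0.0269]
eef_rot: [0.691, 0.723, 0.0, -0.0]
contact_force: [-0.2, -0.8, -1.1]
opening: 0.262
finger_force: 12.0
clock: 15.02
tool_pos: [0.5035, -0.0145, 0.0269]
eef_rot: [0.691, 0.723, -0.0, 0.0]
contact_force: [0.8, -4.6, -1.7]
opening: 0.261
finger_force: 12.0
```

```bash
python3 -m jog '[[[0.0007,0,0,0,0,0],[0,0,0,0,0,0],[0,0,0,0,0,0]]]'
python3 -m jog '[[[0.0005,0,0,0,0,0],[0,0,0,0,0,0],[0,0,0,0,0,0],[0,0,0,0,0,0]]]'
```

```text
clock: 15.4
tool_pos: [0.5035, -0.0145, 0.0269]
eef_rot: [0.691, 0.723, -0.0, 0.001]
contact_force: [0.6, -6.8, -1.5]
opening: 0.262
finger_force: 12.0
clock: 15.9
tool_pos: [0.5035, -0.0145, 0.0269]
eef_rot: [0.691, 0.722, -0.001, 0.001]
contact_force: [0.8, -7.1, -2.0]
opening: 0.268
finger_force: 12.1
```

```bash
python3 -m jog '[[[0.0005,0,0,0,0,0],[0.0003,0,0,0,0,0],[0,0,0,0,0,0],[0,0,0,0,0,0],[0,0,0,0,0,0],[0,0,0,0,0,0]]]' 0.015 16
python3 -m jog '[[[0,0,0,0,0,0],[0,0,0,0,0,0],[0,0,0,0,0,0],[0,0,0,0,0,0]]]' 0.05 10
```

```text
clock: 16.65
tool_pos: [0.5035, -0.0145, 0.0269]
eef_rot: [0.692, 0.722, -0.001, 0.001]
contact_force: [0.3, -8.4, -2.0]
opening: 0.26
finger_force: 16.1
clock: 17.15
tool_pos: [0.5033, -0.0112, 0.0269]
eef_rot: [0.69, 0.723, 0.0, -0.0]
contact_force: [-0.4, -0.4, 0.8]
opening: 0.568
finger_force: 0.0
```

```bash
python3 -m jog '[[[0,0,-0.004,0,0,0],[0,0,-0.01,0,0,0],[0,0,-0.03,0,0,0],[0,0,-0.045,0,0,0],[0,0,-0.045,0,0,0],[-0.021,0.031,0,0,0,0],[-0.021,0.031,0,0,0,0],[-0.021,0.031,0,0,0,0],[-0.021,0.031,0,0,0,0],[0,0,0,0,0,0],[0,0,0,0,0,0]]]'
python3 - <<'E'
from h import *
s=get_state();print(s["clock"],s["tool_pos"],R.from_quat(s["eef_rot"]).as_matrix().round(4).tolist(),s["contact_force"])
d=shot("wrist");np.save("w5.npy",{k:d[k] for k in("frame","hsv","R","t","mtx","D")},allow_pickle=True)
cv2.imwrite("pics/w5.png",d["frame"][:,:,::-1])
E
```

```text
clock: 18.52
tool_pos: [0.6299, -0.0893, 0.161]
eef_rot: [0.691, 0.723, -0.0, -0.001]
contact_force: [-1.5, -0.6, 1.0]
opening: 0.569
finger_force: 0.0
18.525 [ 0.62994269 -0.08926427  0.16099334] [[-0.0463, 0.9989, -0.0015], [0.9989, 0.0463, 0.0008], [0.0009, -0.0014, -1.0]] [-1.52300105 -0.5725408   1.00178994]
```

View pics/w5.png

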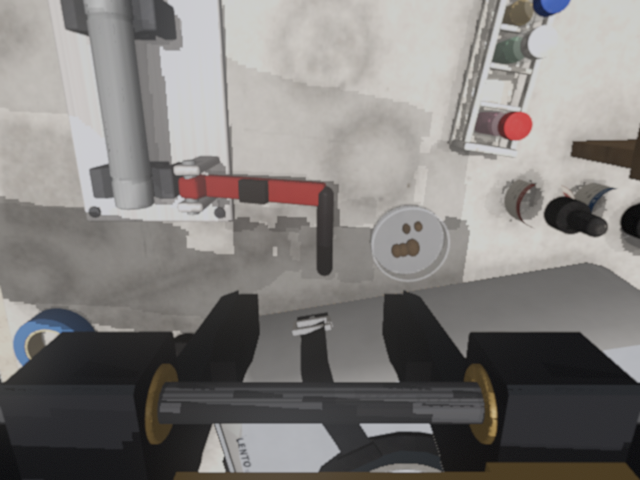

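The bar shows at columns 318–333 and rows 185–275, so the tool has to go about 2.5 mm to +y. The petri dish at (410,242) is well to the side and low, and the roller is still home at the top left.

```bash
python3 -m jog '[[[0.003,0.0025,0,0,0,0],[0,0,0.02,0,0,0],[0,0,0.03,0,0,0],[0,0,0.025,0,0,0],[0,0,0.015,0,0,0],[0,0,0.009,0,0,0],[0,0,0,0,0,0],[0,0,0,0,0,0]]]'
python3 -m jog '[[[0,0,0,0,0,0],[0,0,0,0,0,0],[0,0,0,0,0,0],[0,0,0,0,0,0],[0,0,0,0,0,0],[0,0,0,0,0,0],[0,0,0,0,0,0]]]' 0.003 6
```

```text
clock: 19.58
tool_pos: [0.6341, -0.0869, 0.0627]
eef_rot: [0.691, 0.723, 0.0, 0.001]
contact_force: [-0.1, 0.8, 0.1]
opening: 0.565
finger_force: 0.0
clock: 20.45
tool_pos: [0.6323, -0.0869, 0.0615]
eef_rot: [0.691, 0.723, -0.001, -0.001]
contact_force: [-4.2, -0.1, -0.1]
opening: 0.11
finger_force: 6.0
```

```bash
python3 -c "
import numpy as np
a=np.linspace(.237,2.8,25);u=85.6*np.cos(a);z=85.6*np.sin(a)
for i in range(24):print(i,round(u[i+1]-u[i],1),round(-(z[i+1]-z[i]),1),end=' | ')
print(u[-1],z[-1])"
```

```text
0 -2.6 -8.8 | 1 -3.5 -8.4 | 2 -4.4 -8.0 | 3 -5.2 -7.5 | 4 -6.0 -6.9 | 5 -6.7 -6.2 | 6 -7.3 -5.5 | 7 -7.9 -4.6 | 8 -8.3 -3.8 | 9 -8.7 -2.9 | 10 -8.9 -1.9 | 11 -9.1 -1.0 | 12 -9.1 0.0 | 13 -9.1 1.0 | 14 -8.9 1.9 | 15 -8.7 2.9 | 16 -8.3 3.8 | 17 -7.9 4.7 | 18 -7.3 5.5 | 19 -6.7 6.2 | 20 -6.0 6.9 | 21 -5.2 7.5 | 22 -4.4 8.0 | 23 -3.5 8.4 | -80.65423236123712 28.674985653345477
```

```bash
python3 -m jog '[[[0,-0.0018,0,0,0,0],[0,-0.0026,-0.0088,0,0,0],[0,-0.0035,-0.0084,0,0,0],[0,-0.0044,-0.008,0,0,0],[0,-0.0052,-0.0075,0,0,0],[0,0,0,0,0,0]]]' 0.003 10
python3 -m jog '[[[0,-0.006,-0.0069,0,0,0],[0,-0.0067,-0.0062,0,0,0],[0,-0.0073,-0.0055,0,0,0],[0,-0.0079,-0.0046,0,0,0],[0,-0.0083,-0.0038,0,0,0],[0,-0.0087,-0.0029,0,0,0],[0,-0.0089,-0.0019,0,0,0],[0,-0.0091,-0.001,0,0,0],[0,0,0,0,0,0]]]'
```

```text
clock: 21.2
tool_pos: [0.6174, -0.0875, 0.0963]
eef_rot: [0.691, 0.723, 0.001, 0.001]
contact_force: [4.2, 0.5, 3.4]
opening: 0.109
finger_force: 10.0
clock: 22.32
tool_pos: [0.5537, -0.0902, 0.1291]
eef_rot: [0.691, 0.723, 0.001, 0.001]
contact_force: [1.2, 1.3, 14.3]
opening: 0.112
finger_force: 10.0
```

```bash
python3 -m jog '[[[0,0,-0.003,0,0,0],[0,0,0,0,0,0]]]'
python3 -m jog '[[[0,-0.0091,0,0,0,0],[0,-0.0091,0.001,0,0,0],[0,-0.0089,0.0019,0,0,0],[0,-0.0087,0.0029,0,0,0],[0,0,0,0,0,0]]]'
```

```text
clock: 22.58
tool_pos: [0.5514, -0.0902, 0.1297]
eef_rot: [0.691, 0.723, -0.001, -0.002]
contact_force: [-0.8, 2.4, -2.5]
opening: 0.109
finger_force: 10.0
clock: 23.2
tool_pos: [0.5154, -0.092, 0.1243]
eef_rot: [0.691, 0.723, -0.001, -0.001]
contact_force: [-0.9, 3.3, 1.8]
opening: 0.109
finger_force: 10.0
```

```bash
python3 -m jog '[[[0,-0.0083,0.0038,0,0,0],[0,-0.0079,0.0047,0,0,0],[0,-0.0073,0.0055,0,0,0],[0,-0.0067,0.0062,0,0,0],[0,-0.006,0.0069,0,0,0],[0,-0.0052,0.0075,0,0,0],[0,0,0,0,0,0]]]'
python3 -m jog '[[[0,-0.0044,0.008,0,0,0],[0,0,0,0,0,0]]]'
```

```text
clock: 24.08
tool_pos: [0.4754, -0.0943, 0.0892]
eef_rot: [0.691, 0.723, -0.001, -0.0]
contact_force: [1.2, 1.5, -2.0]
opening: 0.104
finger_force: 10.0
clock: 24.32
tool_pos: [0.4713, -0.0945, 0.0815]
eef_rot: [0.691, 0.723, -0.0, -0.0]
contact_force: [0.6, 1.4, -1.9]
opening: 0.112
finger_force: 10.0
```

```bash
python3 -m jog '[[[0,-0.0035,0.0084,0,0,0],[0,-0.0018,0.006,0,0,0],[0,-0.001,0.004,0,0,0],[0,0,0,0,0,0],[0,0,0,0,0,0]]]'
python3 -m jog '[[[0,-0.0005,0.0015,0,0,0],[0,-0.0005,0.0015,0,0,0],[0,0,0.0015,0,0,0],[0,0,0,0,0,0]]]'
```

```text
clock: 24.95
tool_pos: [0.4653, -0.0948, 0.0635]
eef_rot: [0.691, 0.723, -0.0, 0.0]
contact_force: [0.8, 0.5, -0.7]
opening: 0.107
finger_force: 10.0
clock: 25.45
tool_pos: [0.4644, -0.0948, 0.059]
eef_rot: [0.691, 0.723, 0.0, 0.0]
contact_force: [0.9, -1.5, 0.0]
opening: 0.107
finger_force: 10.0
```

```bash
python3 -m jog '[[[0,0,0.001,0,0,0],[0,0,0.001,0,0,0],[0,0,0,0,0,0]]]'
python3 -m jog '[[[0,0,0.001,0,0,0],[0,0,0.001,0,0,0],[0,0,0,0,0,0]]]'
```

```text
clock: 25.82
tool_pos: [0.4641, -0.0947, 0.057]
eef_rot: [0.691, 0.723, -0.0, -0.0]
contact_force: [0.8, -0.6, 0.5]
opening: 0.108
finger_force: 10.0
clock: 26.2
tool_pos: [0.4638, -0.0948, 0.0549]
eef_rot: [0.691, 0.723, -0.0, -0.0]
contact_force: [-0.4, -1.5, -0.3]
opening: 0.109
finger_force: 10.0
```

```bash
python3 -m jog '[[[0,0,0.0007,0,0,0],[0,0,0.0007,0,0,0],[0,0,0,0,0,0]]]'
python3 -m jog '[[[0,0,0.0007,0,0,0],[0,0,0.0007,0,0,0],[0,0,0,0,0,0]]]'
```

```text
clock: 26.58
tool_pos: [0.4637, -0.0947, 0.0536]
eef_rot: [0.691, 0.723, -0.0, -0.0]
contact_force: [-1.4, -2.3, 1.0]
opening: 0.107
finger_force: 10.0
clock: 26.95
tool_pos: [0.4636, -0.0948, 0.0526]
eef_rot: [0.691, 0.723, -0.0, -0.0]
contact_force: [-2.7, -2.1, 6.8]
opening: 0.109
finger_force: 10.0
```

```bash
python3 -m jog '[[[0,0,0.0005,0,0,0],[0,0,0.0003,0,0,0],[0,0,0,0,0,0],[0,0,0,0,0,0],[0,0,0,0,0,0],[0,0,0,0,0,0]]]'
```

```text
clock: 27.7
tool_pos: [0.4636, -0.0948, 0.0522]
eef_rot: [0.691, 0.723, -0.0, -0.0]
contact_force: [-3.4, -1.5, 10.8]
opening: 0.108
finger_force: 10.0
```

```bash
python3 -m jog '[[[0,0,0,0,0,0],[0,0,0,0,0,0],[0,0,0,0,0,0],[0,0,0,0,0,0]]]' 0.04 10
python3 -m jog '[[[0,0,-0.005,0,0,0],[0,0,-0.015,0,0,0],[0,0,-0.03,0,0,0],[0,0,-0.04,0,0,0],[0,0,-0.04,0,0,0],[-0.01,0,-0.02,0,0,0],[0,0,0,0,0,0],[0,0,0,0,0,0]]]'
python3 - <<'E'
from h import *
s=get_state();print(s["clock"],s["tool_pos"],s["contact_force"])
d=shot("wrist");cv2.imwrite("pics/w6.png",d["frame"][:,:,::-1])
E
```

```text
clock: 28.2
tool_pos: [0.4645, -0.0944, 0.0514]
eef_rot: [0.691, 0.723, 0.0, -0.0]
contact_force: [0.6, -1.8, 0.7]
opening: 0.45
finger_force: 0.0
clock: 29.2
tool_pos: [0.4642, -0.1042, 0.2012]
eef_rot: [0.691, 0.723, -0.0, -0.0]
contact_force: [0.5, 0.4, -0.3]
opening: 0.455
finger_force: 0.0
29.2 [ 0.46422003 -0.10417524  0.20121758] [ 0.47050651  0.43030413 -0.29109319]
```

View pics/w6.png

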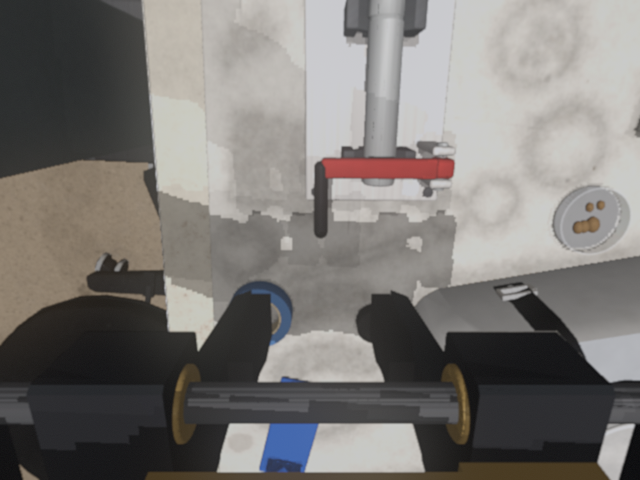

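The clamp arm lies across the roller at (385,168) with the bar at (320,200), and the bystanders haven't been touched. One last check at the stop.

```bash
python3 -m jog '[[[0.03,0.01,0,0,0,0],[0.04,0.015,0,0,0,0],[0.04,0.015,0,0,0,0],[0,0,0,0,0,0],[0,0,0,0,0,0]]]'
python3 - <<'E'
from h import *
d=shot("wrist");cv2.imwrite("pics/w7.png",d["frame"][:,:,::-1])
E
```

```text
clock: 29.88
tool_pos: [0.4987, 0.0067, 0.2006]
eef_rot: [0.691, 0.723, -0.001, -0.001]
contact_force: [-0.3, -0.4, 0.5]
opening: 0.452
finger_force: 0.0
```

View pics/w7.png

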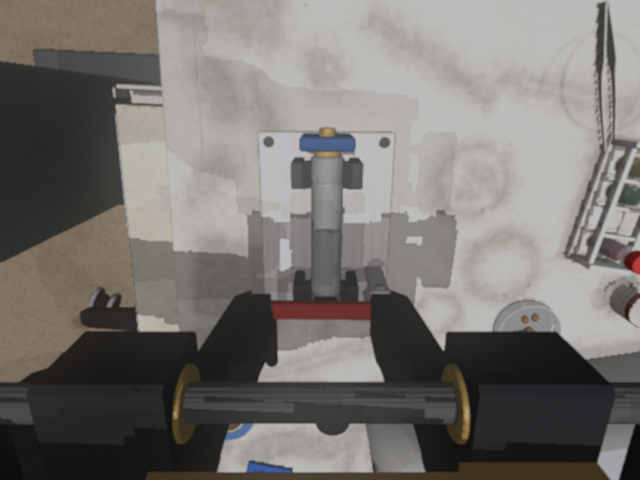

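The roller's end meets the brass button at (327,155), it lies centred in both Vs, and the clamp is down at (320,310).

```bash
python3 -c "
from plant import *
print(finish_job())"
```

```text
the job is handed in; nothing more can be done
None
```

I handed the job in at about 30 s on the clock. The last picture shows the roller centred in both Vs with its end against the stop and the clamp down on it. I pressed the stop with roughly 7 N and the clamp pad with roughly 20 N (both estimated from the wrist force). Nothing else on the desk was touched; the hand-in returned no verdict.

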